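Stroke the lids of a small-parts box shut

TASK

All five lids of the small-parts box on the desk stand ajar, each sloping up from its hinge. With the fingertips closed, stroke lightly along the row in a single pass, from the end where the slopes begin to the other end, so that the lids are pressed fully shut one after the other; keep the fingertips down close to the lids until the last one is shut, then take the hand away. Do not pinch, lift or shove the box, and leave the things around it where they are.

Things in the scene. Friction and masses are not known exactly. Their poses are not given: they have to be found in the camera images.
- parts_box: Narrow grey small-parts box, 54 x 220 mm (x, y; rubber foot), five white lids in a row along y from +95 to -95 mm, pitch 38 mm. Loose, about 1.2 kg, foot grips the desk. Origin: centre of underside, z up. Closed lid tops are 30.5 mm above it. Rounded noses (radius 6 mm) beyond the lids, level with them, end at y = +-107.5 mm.
- lid_1 (a joint): White lid 1 of 5, 46 x 36.5 x 2.5 mm, counted from the box's +y end; its centre when shut is at y = +76 mm. Hinged along its +y edge (at the top of the box wall), it rises towards -y. Value: opening angle in rad, 0 = shut, at most 1.2; a light friction hinge (about 0.006 N m) that stays where it is left and yields to a fingertip.
- lid_2 (a joint): White lid 2 of 5, 46 x 36.5 x 2.5 mm, counted from the box's +y end; its centre when shut is at y = +38 mm. Hinged along its +y edge (at the top of the box wall), it rises towards -y. Value: opening angle in rad, 0 = shut, at most 1.2; a light friction hinge (about 0.006 N m) that stays where it is left and yields to a fingertip.
- lid_3 (a joint): White lid 3 of 5, 46 x 36.5 x 2.5 mm, counted from the box's +y end; its centre when shut is at y = +0 mm. Hinged along its +y edge (at the top of the box wall), it rises towards -y. Value: opening angle in rad, 0 = shut, at most 1.2; a light friction hinge (about 0.006 N m) that stays where it is left and yields to a fingertip.
- lid_4 (a joint): White lid 4 of 5, 46 x 36.5 x 2.5 mm, counted from the box's +y end; its centre when shut is at y = -38 mm. Hinged along its +y edge (at the top of the box wall), it rises towards -y. Value: opening angle in rad, 0 = shut, at most 1.2; a light friction hinge (about 0.006 N m) that stays where it is left and yields to a fingertip.
- lid_5 (a joint): White lid 5 of 5, 46 x 36.5 x 2.5 mm, counted from the box's +y end; its centre when shut is at y = -76 mm. Hinged along its +y edge (at the top of the box wall), it rises towards -y. Value: opening angle in rad, 0 = shut, at most 1.2; a light friction hinge (about 0.006 N m) that stays where it is left and yields to a fingertip.
- eraser: White eraser in a card sleeve, 48 x 38 x 13 mm, lying near the box. Loose bystander, not to be disturbed. Origin: centre of its underside.
- bulldog_clip: Black bulldog clip, 24 x 34 x 34 mm, near the box. Loose bystander, not to be disturbed. Origin: centre of its underside.
- usb_stick: Small flat USB stick, 54 x 44 x 10 mm, near the box. Loose bystander, not to be disturbed. Origin: centre of its underside.
- glue_stick: Glue stick standing upright, 24 mm across, 93 mm tall, near the box. Loose bystander, not to be disturbed. Origin: centre of its underside.

How it is judged:
By the outcome, as a careful person would: the job done as asked, in the order asked, and still so for the second after the job is handed in, with the robot touching nothing.
It also fails if it takes over 32 s, if anything falls off the work surface, if the arm or the gripper's body presses on something with over 40 N, if the wrist force passes 120 N, or if a joint passes its speed limit or range.

ROBOT

A 6-joint arm with a two-finger parallel gripper is mounted at the origin on the work surface; the furniture and walls round the work are solid. World frame = base frame: x ahead of the robot, y to its left, z up, the work surface at z = 0. Lengths are in m, angles in rad, forces in N, time in s.
With the tool pointing down it reaches from about 0.15 to 0.775 m from the base axis. Payload 6.1 kg.
Tool frame: the origin (TCP) lies at the very end of the fingers, on their centre line; the grasp point (between the pads) lies 19 mm behind it; z points along the fingers, y is the direction in which the jaws open and shut (so a half turn about z gives the same grasp; the last joint's range is limited). The gripper opens to 85 mm and grips with 20 to 120 N. Pads are 22 mm wide; open, the fingers measure 114 mm over their backs; the gripper's body (76 mm by 85 mm) begins 54 mm behind the grasp point. The pads swing forward as they close: fully open they stand 13 mm farther back than shut.
Start: joints at [-1.251, 0.126, -0.04, 1.405, 0, 1.571], TCP at [0.165, -0.498, 0.195] pointing down, gripper open.
Joint ranges: [-2.72, 2.72], [-0.95, 1.95], [-1.27, 1.35], [-1.78, 2.02], [-1.46, 1.47], [-3.14, 3.14]. Speed limits (rad/s): [2.39, 2.39, 3.01, 3.14, 3.14, 3.14].

INTERFACE

Orientations are given as a rotation vector (axis times angle).
In Python, from workcell import * gives the robot as it stands.
- The arm moves only by the tool move_arm, never from a script. Its argument "motion" is a list of rows, each an object of numbers: "x", "y", "z": the shift along the tool's x, y, z in mm; "rx", "ry", "rz": the turn, a rotation vector about the tool's x, y, z in rad. A call has exactly 8 rows; each row is the pose to reach, as a shift and turn from the pose commanded when the call began, along the tool's axes at that moment; what a row does not reach only later rows make up. A row lasts 1/12 s, in which the tool goes at most 41.7 mm and 7.16 degrees, less where a joint would pass 70% of its speed; a pose out of reach is approached as far as the arm can. A call with a gripper value outside its range is refused whole. "gripper" is the finger opening in mm, from 0 to 85.4, set as the call begins (left out, the last holds). The fingers move at their own pace and stop on an object; the grip force is fixed at half the most. Time passes only in rows, so rows that repeat a pose let the fingers close, or fill a call up. It gives the time, the measured TCP pose, the force and the opening at its end, in the units of the state.
- sense(): the state, without advancing time (a new reading comes with each control period).
- capture(name): name is "scene" or "side" or "wrist"; returns a dict with "frame" (384x512x3 uint8, red, green, blue), "range_z" (384x512 float32, m along the optical axis (not along the pixel's ray), 0 where there is no reading), "camera_matrix" (3x3 intrinsics, pixels), "k1" (the pictures are not rectified: a ray, as slopes to the right and down, at radius r is drawn at 1 + k1 r^2 times it, then the intrinsics apply), "rvec" (rotation vector, rad) and "tvec" (3), from world to camera coordinates, as OpenCV has them; the wrist camera has in their place "mount" (4x4, takes a point from camera to tool coordinates, whose origin is the TCP and whose axes are the flange's). Camera axes: x right, y down, z forward; pixel columns grow to the right and rows downward; lengths in m; the calibration is good to about 2 mm. A picture is of the moment at which its call begins: read the wrist's pose just before it.
- sign_off(): hands the job in, once; it reports no verdict.
Trained networks look in the newest picture that a camera, given by its name, has taken for a name from the list of things; names that differ only in an ending like _2 or _b are one class to them, and where a whole thing is asked for, a point or a joint stands for the part that bears it (a point fixed in the world has none). Each returns a list of dicts, best first, with "conf" (0 to 1); they miss things now and then, are a little off and sometimes report something else, mostly with a low value. They report only what shows in the picture. A call takes as long as a camera call.
- regions_of(name, camera): "pixels" (384x512 bool, what is visible of it) and "pixel" ([row, column] in pixels, amid what is visible of it).
- pinpoint(name, camera): "pixel" ([row, column] in pixels: a listed point, or the origin of a listed thing).
The state is a dict: "t": time; "joint_positions": joint angles; "joint_velocities": joint speeds; "effort": joint torques, N m; "position": TCP position; "tcp_rot": TCP orientation; "force": force on the tool from outside, world axes, zero at the start; "moment": the same for the moment, N m; "gripper_width": opening from 0.0 (shut) to 1.0 (fully open).
Only numpy, scipy, OpenCV 4.12 (cv2) and the standard library are available. Lean on these libraries where they do the work, as an engineer would, in place of code of your own. Each camera call takes 0.05 s, during which the arm holds its last target. There are 200 camera calls.

## Working session

There is one attempt and no reset: what is moved stays moved. The work goes in short steps, Python scripts to look and compute and a tool call to move; the robot and the scene stay as the last step left them, time stands still between calls to the robot, and variables do not carry over. Pictures are saved under pics/ and viewed, about 8 in all and at most 12, crops included, and the job is handed in when it is done.

Besides the shell and the picture viewer there is one more tool, called after ">>>" as a command line: name --argument value ..., lists and objects as JSON in quotes. move_arm: Moves the arm, as the interface text tells. Its arguments: {"type":"object","properties":{"motion":{"type":"array"},"gripper":{"type":"number"}},"required":["motion"]}

```bash
mkdir -p pics; cat > h.py <<'E'
from workcell import *
import numpy as np, cv2
from scipy.spatial.transform import Rotation as R
def cloud(c, st=None):
    K=np.array(c["camera_matrix"]); z=c["range_z"]; v,u=np.mgrid[:384,:512]
    x=(u-K[0,2])/K[0,0]; y=(v-K[1,2])/K[1,1]; a,b=x.copy(),y.copy()
    for _ in range(8):
        s=1+c["k1"]*(a*a+b*b); a,b=x/s,y/s
    P=np.stack([a*z,b*z,z],-1)
    if "mount" in c:
        M=np.array(c["mount"]); P=P@M[:3,:3].T+M[:3,3]
        W=P@R.from_rotvec(st["tcp_rot"]).as_matrix().T+np.array(st["position"])
    else:
        Rm=R.from_rotvec(np.ravel(c["rvec"])).as_matrix(); W=(P-np.ravel(c["tvec"]))@Rm
    W[z==0]=np.nan
    return W
E
python3 - <<'E'
from h import *
print(sense())
ims=[]
for n in("scene","side"):
    c=capture(n); W=cloud(c); np.save(n+".npy",W); ims.append(c["frame"])
    np.save(n+"_im.npy",c["frame"])
    for o in["parts_box","lid_1","eraser","bulldog_clip","usb_stick","glue_stick"]:
        for d in regions_of(o,n)[:6]:
            p=W[d["pixels"]]; p=p[~np.isnan(p[:,0])]
            if len(p): print(n,o,round(d["conf"],2),np.round(d["pixel"]),np.round(np.median(p,0),3),np.round(np.percentile(p,2,0),3),np.round(np.percentile(p,98,0),3))
cv2.imwrite("pics/a.png",cv2.cvtColor(np.vstack(ims),cv2.COLOR_RGB2BGR)[:, :])
cv2.imwrite("pics/a.png",cv2.resize(cv2.cvtColor(np.hstack(ims),cv2.COLOR_RGB2BGR),(800,300)))
cv2.imwrite("pics/scene.png",cv2.cvtColor(ims[0],cv2.COLOR_RGB2BGR))
cv2.imwrite("pics/side.png",cv2.cvtColor(ims[1],cv2.COLOR_RGB2BGR))
E
```

```text
{'t': 0.0, 'joint_positions': array([-1.25101224e+00,  1.26393915e-01, -4.06772773e-02,  1.40542123e+00,
        8.75236075e-07,  1.57078496e+00]), 'joint_velocities': array([ 6.31504208e-05, -1.56794803e-04,  2.56432375e-04, -5.36998628e-04,
        1.84358073e-03,  1.89530467e-03]), 'effort': array([-1.96318074e-04, -4.35911787e+01,  3.52924025e+01,  1.72795274e-02,
       -2.81250402e-05,  7.18699766e-06]), 'position': array([ 0.16488014, -0.49790105,  0.19388954]), 'tcp_rot': array([-3.09986389e+00, -4.99929076e-01,  4.22577198e-04]), 'force': array([ 0.32816628,  0.75033411, -0.25438398]), 'moment': array([-0.01104784,  0.00282291, -0.05868395]), 'gripper_width': 1.0003978054195601}
scene parts_box 0.62 [207. 275.] [ 0.508 -0.065  0.02 ] [ 0.48  -0.151  0.002] [0.553 0.058 0.049]
scene lid_1 0.61 [201. 281.] [ 0.507 -0.081  0.042] [ 0.489 -0.095  0.017] [ 0.532 -0.061  0.049]
scene lid_1 0.55 [192. 275.] [ 0.52  -0.046  0.047] [ 0.496 -0.056  0.002] [ 0.578 -0.004  0.053]
scene lid_1 0.54 [211. 298.] [ 0.509 -0.117  0.04 ] [ 0.484 -0.134  0.   ] [ 0.572 -0.084  0.048]
scene eras
[... 755 characters left out ...]
] [0.552 0.052 0.047]
side lid_1 0.67 [196. 255.] [ 0.522 -0.007  0.04 ] [ 0.504 -0.019  0.033] [0.545 0.013 0.046]
side lid_1 0.59 [181. 269.] [ 0.509 -0.082  0.041] [ 0.492 -0.093  0.032] [ 0.534 -0.051  0.05 ]
side lid_1 0.52 [173. 279.] [ 0.502 -0.119  0.04 ] [ 0.486 -0.13   0.033] [ 0.525 -0.093  0.045]
side eraser 0.53 [207. 216.] [0.611 0.003 0.011] [ 0.591 -0.015  0.   ] [0.633 0.011 0.013]
side bulldog_clip 0.69 [180. 270.] [ 0.51  -0.083  0.042] [ 0.493 -0.093  0.032] [ 0.534 -0.063  0.047]
side usb_stick 0.6 [230. 286.] [0.438 0.049 0.007] [ 0.412  0.035 -0.001] [0.466 0.054 0.011]
side glue_stick 0.8 [182. 323.] [ 0.384 -0.091  0.05 ] [ 0.373 -0.187  0.001] [ 0.396 -0.087  0.092]
```

View pics/scene.png

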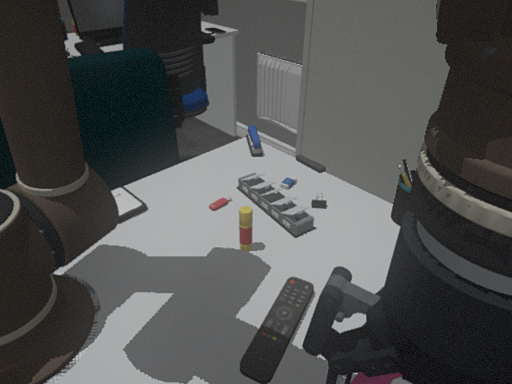

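View pics/side.png

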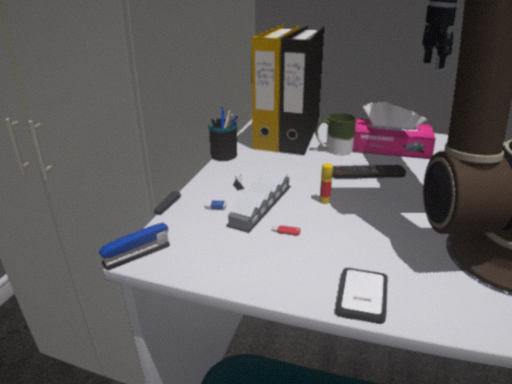

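The scene picture shows the box at about (275,205), with the glue stick at (246,228), the USB stick at (220,203), the eraser at (288,183) and the clip at (319,203). The side picture agrees, with the box at (260,200). Next I'll fit the box axis and find which way the slopes rise.

```bash
python3 - <<'E'
from h import *
for n in("scene","side"):
    W=np.load(n+".npy").reshape(-1,3); m=(W[:,2]>.006)&(W[:,2]<.08)&(W[:,0]>.44)&(W[:,0]<.58)&(W[:,1]>-.2)&(W[:,1]<.1)
    m&=np.abs(W[:,0]-.513-.19*(W[:,1]+.04))<.05
    P=W[m]; r=cv2.minAreaRect(P[:,:2].astype(np.float32)); print(n,r,m.sum())
    c=np.array(r[0]); b=cv2.boxPoints(r); e=[b[1]-b[0],b[2]-b[1]]; d=max(e,key=np.linalg.norm); d=d/np.linalg.norm(d); d*=np.sign(d[1])
    s=(P[:,:2]-c)@d; print(d)
    for k in np.arange(-.112,.116,.006):
        q=P[np.abs(s-k)<.003]
        if len(q): print(round(k,3),len(q),np.round(np.percentile(q[:,2],[50,90,98])*1000,1), end=' | ')
    print()
E
```

```text
scene ((0.516210675239563, -0.043484047055244446), (0.22040854394435883, 0.05126847326755524), 81.53009033203125) 1882
[0.14729023 0.9890933 ]
-0.112 2 [6.9 7.5 7.6] | -0.106 193 [19.5 29.9 31.6] | -0.1 62 [30.6 32.1 32.4] | -0.094 34 [25.5 29.5 36.6] | -0.088 68 [43.7 47.3 47.9] | -0.082 57 [29.4 45.1 46.2] | -0.076 57 [26.2 41.8 42.4] | -0.07 59 [21.4 38.5 39.9] | -0.064 48 [25.  36.1 36.9] | -0.058 72 [15.8 33.3 33.9] | -0.052 53 [42.9 48.3 49.3] | -0.046 48 [29.4 47.1 47.8] | -0.04 46 [25.9 43.3 44.3] | -0.034 51 [25.8 40.4 41.3] | -0.028 46 [22.9 38.1 38.9] | -0.022 80 [15.5 33.8 34.5] | -0.016 27 [16.4 27.7 30.7] | -0.01 52 [49.  51.9 53. ] | -0.004 38 [23.7 49.1 50.8] | 0.002 34 [25.5 44.2 46.4] | 0.008 40 [19.6 39.4 40.8] | 0.014 41 [19.4 34.3 37.1] | 0.02 91 [18.5 28.2 43.4] | 0.026 51 [44.7 46.5 47. ] | 0.032 37 [28.9 44.3 44.9] | 0.038 35 [27.3 41.3 41.9] | 0.044 41 [23.8 38.8 39.3] | 0.05 32 [22.8 35.8 36.1] | 0.056 73 [15.2 32.7 33.6] | 0.062 45 [45.4 49.8 50.2] | 0.068 30 [28.8 48.2 49.4] | 0.074 28 [25.2 44.5 45.6] | 0.08 32 [23.  40.9 42.4] | 0.086 26 [23.4 38.5 39.1]
[... 570 characters left out ...]
.04 57 [39.  41.4 44.6] | -0.034 33 [35.7 39.1 40.4] | -0.028 19 [31.  34.2 34.8] | -0.022 24 [22.4 30.5 32.2] | -0.016 15 [28.4 49.9 50.2] | -0.01 66 [47.7 50.5 51.4] | -0.004 72 [44.1 46.5 47.5] | 0.002 75 [39.4 42.5 44.4] | 0.008 34 [35.9 37.8 39.5] | 0.014 22 [24.9 32.6 34.3] | 0.02 39 [30.5 44.8 45.1] | 0.026 57 [42.4 44.6 45.8] | 0.032 66 [39.5 41.6 42.8] | 0.038 63 [36.9 38.9 39.8] | 0.044 33 [31.5 36.4 36.9] | 0.05 23 [29.6 33.1 33.9] | 0.056 20 [21.2 27.9 30.6] | 0.062 59 [45.9 47.6 48.2] | 0.068 75 [43.2 45.7 46.5] | 0.074 74 [39.9 41.9 43.5] | 0.08 78 [36.2 38.6 39.8] | 0.086 78 [32.6 35.4 37.1] | 0.092 61 [29.3 31.5 32.2] | 0.098 46 [28.9 30.6 30.8] | 0.104 207 [18.4 28.5 30.2] |
```

```bash
python3 - <<'E'
from h import *
s=sense(); p=s["position"]; Rm=R.from_rotvec(s["tcp_rot"]); print(p)
g=np.array([.533,.057,.195])
sh=Rm.inv().apply(g-p)*1000; print("shift mm",sh)
d=np.array([.150,.9887,0]); T=np.stack([d,np.cross([0,0,-1],d),[0,0,-1]],1)
print("rotvec",(Rm.inv()*R.from_matrix(T)).as_rotvec(), T)
L=(g-p)/np.linalg.norm(g-p)
for n in("scene","side"):
    W=np.load(n+".npy").reshape(-1,3); W=W[~np.isnan(W[:,0])]; t=(W[:,:2]-p[:2])@L[:2]/np.linalg.norm(L[:2])
    dist=np.abs((W[:,0]-p[0])*L[1]-(W[:,1]-p[1])*L[0])
    m=(t>.05)&(t<.72)&(dist<.12)&(W[:,2]>.1); print(n,m.sum(),np.round(W[m][::max(1,m.sum()//12)],2).tolist())
E
```

```text
[ 0.16503618 -0.4983644   0.19469763]
shift mm [ 5.23893303e+02 -4.11537129e+02 -2.92514854e-01]
rotvec [ 3.90759478e-06 -1.61301903e-05 -1.10044903e+00] [[ 0.15    0.9887  0.    ]
 [ 0.9887 -0.15    0.    ]
 [ 0.      0.     -1.    ]]
scene 100 [[0.15, -0.43, 0.35], [0.27, -0.46, 0.14], [0.26, -0.46, 0.14], [0.27, -0.46, 0.14], [0.27, -0.46, 0.13], [0.27, -0.46, 0.13], [0.27, -0.46, 0.13], [0.27, -0.47, 0.13], [0.26, -0.46, 0.13], [0.27, -0.46, 0.13], [0.26, -0.46, 0.13], [0.27, -0.46, 0.13], [0.27, -0.47, 0.13]]
side 506 [[0.16, -0.43, 0.35], [0.15, -0.43, 0.31], [0.32, -0.47, 0.13], [0.32, -0.47, 0.12], [0.27, -0.47, 0.13], [0.24, -0.47, 0.13], [0.33, -0.47, 0.11], [0.32, -0.47, 0.11], [0.32, -0.47, 0.11], [0.31, -0.47, 0.1], [0.29, -0.47, 0.1], [0.24, -0.47, 0.11], [0.36, -0.39, 0.1]]
```

>>> move_arm --motion '[{"x": 8, "y": -10, "z": -20, "rz": -0.02}, {"x": 25, "y": -25, "z": -40, "rz": -0.06}, {"x": 48, "y": -42, "z": -50, "rz": -0.12}, {"x": 72, "y": -60, "z": -50, "rz": -0.18}, {"x": 97, "y": -78, "z": -50, "rz": -0.24}, {"x": 122, "y": -97, "z": -50, "rz": -0.3}, {"x": 147, "y": -116, "z": -50, "rz": -0.36}, {"x": 172, "y": -135, "z": -50, "rz": -0.42}]' --gripper 0

```text
schema error: expected keys x, y, z, rx, ry, rz
```

```bash
cat > go.py <<'E'
from h import *
import sys
g=np.array(eval(sys.argv[1])); s=sense(); p=s["position"]; Rm=R.from_rotvec(s["tcp_rot"])
d=np.array([.150,.9887,0]); T=np.stack([d,np.cross([0,0,-1],d),[0,0,-1]],1)
print(s["t"],p,s["force"],s["gripper_width"],"shift",np.round(Rm.inv().apply(g-p)*1000,1),"rot",np.round((Rm.inv()*R.from_matrix(T)).as_rotvec(),3))
E
python3 go.py "[.518,-.042,.245]"; python3 go.py "[.533,.057,.245]"
```

```text
0.7 [ 0.16503618 -0.4983644   0.19469763] [-0.18209726 -0.01160275  0.47007168] 1.0019427917563584 shift [ 478.5 -322.3  -50.3] rot [ 0.  -0.  -1.1]
0.7 [ 0.16503618 -0.4983644   0.19469763] [-0.18209726 -0.01160275  0.47007168] 1.0019427917563584 shift [ 523.9 -411.5  -50.3] rot [ 0.  -0.  -1.1]
```

>>> move_arm --motion '[{"x": 8, "y": -10, "z": -20, "rx": 0, "ry": 0, "rz": -0.02}, {"x": 25, "y": -25, "z": -40, "rx": 0, "ry": 0, "rz": -0.06}, {"x": 48, "y": -42, "z": -50, "rx": 0, "ry": 0, "rz": -0.12}, {"x": 72, "y": -60, "z": -50, "rx": 0, "ry": 0, "rz": -0.18}, {"x": 97, "y": -78, "z": -50, "rx": 0, "ry": 0, "rz": -0.24}, {"x": 122, "y": -97, "z": -50, "rx": 0, "ry": 0, "rz": -0.3}, {"x": 147, "y": -116, "z": -50, "rx": 0, "ry": 0, "rz": -0.36}, {"x": 172, "y": -135, "z": -50, "rx": 0, "ry": 0, "rz": -0.42}]' --gripper 0

```text
t: 1.37
position: [0.2864, -0.3149, 0.2449]
tcp_rot: [2.927, 1.139, 0.0]
force: [1.4, -1.5, 0.9]
gripper_width: -0.001
```

```bash
python3 go.py "[.533,.057,.245]"
```

```text
1.3667 [ 0.28640793 -0.31489663  0.24488425] [ 1.44863561 -1.53167212  0.94550379] -0.0008539629747538862 shift [ 4.331e+02 -1.074e+02 -2.000e-01] rot [ 0.001  0.    -0.678]
```

>>> move_arm --motion '[{"x": 27, "y": -7, "z": 0, "rx": 0, "ry": 0, "rz": -0.05}, {"x": 54, "y": -14, "z": 0, "rx": 0, "ry": 0, "rz": -0.1}, {"x": 82, "y": -21, "z": 0, "rx": 0, "ry": 0, "rz": -0.15}, {"x": 110, "y": -28, "z": 0, "rx": 0, "ry": 0, "rz": -0.2}, {"x": 138, "y": -35, "z": 0, "rx": 0, "ry": 0, "rz": -0.25}, {"x": 166, "y": -42, "z": 0, "rx": 0, "ry": 0, "rz": -0.3}, {"x": 194, "y": -49, "z": 0, "rx": 0, "ry": 0, "rz": -0.35}, {"x": 222, "y": -56, "z": 0, "rx": 0, "ry": 0, "rz": -0.4}]'

```text
t: 2.03
position: [0.4127, -0.1238, 0.2449]
tcp_rot: [2.642, 1.698, 0.001]
force: [1.0, -0.8, 0.6]
gripper_width: 0.002
```

```bash
python3 go.py "[.533,.057,.245]"
```

```text
2.0333 [ 0.41269014 -0.12378065  0.24492552] [ 1.03385717 -0.84343543  0.59893982] 0.0018322324055813997 shift [214.4  34.3  -0. ] rot [ 0.001  0.    -0.278]
```

>>> move_arm --motion '[{"x": 30, "y": 5, "z": 0, "rx": 0, "ry": 0, "rz": -0.05}, {"x": 60, "y": 10, "z": 0, "rx": 0, "ry": 0, "rz": -0.1}, {"x": 90, "y": 15, "z": 0, "rx": 0, "ry": 0, "rz": -0.15}, {"x": 120, "y": 20, "z": 0, "rx": 0, "ry": 0, "rz": -0.2}, {"x": 150, "y": 25, "z": 0, "rx": 0, "ry": 0, "rz": -0.25}, {"x": 180, "y": 29, "z": 0, "rx": 0, "ry": 0, "rz": -0.278}, {"x": 205, "y": 33, "z": 0, "rx": 0, "ry": 0, "rz": -0.278}, {"x": 214, "y": 34, "z": 0, "rx": 0, "ry": 0, "rz": -0.278}]'

```text
t: 2.7
position: [0.5338, 0.0577, 0.2439]
tcp_rot: [-2.382, -2.048, -0.0]
force: [-0.6, 0.3, -0.3]
gripper_width: -0.0
```

```bash
python3 go.py "[.533,.057,.245]"; python3 - <<'E'
from h import *
s=sense(); c=capture("wrist"); W=cloud(c,s); np.save("wrist.npy",W)
cv2.imwrite("pics/w1.png",cv2.cvtColor(c["frame"],cv2.COLOR_RGB2BGR))
for o in["parts_box","lid_1"]:
    for d in regions_of(o,"wrist")[:6]:
        p=W[d["pixels"]]; p=p[~np.isnan(p[:,0])]
        if len(p): print(o,round(d["conf"],2),np.round(d["pixel"]),np.round(np.median(p,0),3),np.round(np.percentile(p,2,0),3),np.round(np.percentile(p,98,0),3))
W=W.reshape(-1,3); m=(W[:,2]>.012)&(W[:,2]<.08)&(W[:,1]>-.2)&(W[:,1]<.1)&(np.abs(W[:,0]-.517-.15*(W[:,1]+.042))<.045)
P=W[m]; print(m.sum(), cv2.minAreaRect(P[:,:2].astype(np.float32)), P.min(0),P.max(0))
c0=np.array([.518,-.042]); d=np.array([.15,.9887]); t=(P[:,:2]-c0)@d; l=(P[:,:2]-c0)@np.array([.9887,-.15])
for k in np.arange(-.112,.12,.008):
    q=np.abs(t-k)<.004
    if q.sum()>5: print(round(k,3),q.sum(),np.round(np.percentile(P[q][:,2],[50,90])*1e3,1),np.round(np.percentile(l[q],[2,98])*1e3,1))
E
```

```text
2.7 [0.53381465 0.05769573 0.24392513] [-0.58823011  0.25913945 -0.30544502] -0.0001580103367322363 shift [-0.8 -0.7 -1.1] rot [-0.    -0.001  0.   ]
parts_box 0.83 [195. 258.] [0.529 0.022 0.035] [ 0.498 -0.041  0.002] [0.556 0.065 0.047]
lid_1 0.81 [210. 257.] [ 0.525 -0.004  0.038] [ 0.505 -0.019  0.03 ] [0.547 0.012 0.045]
lid_1 0.61 [231. 255.] [ 0.52  -0.03   0.034] [ 0.499 -0.037  0.03 ] [ 0.541 -0.024  0.039]
lid_1 0.58 [184. 255.] [0.532 0.035 0.039] [0.509 0.018 0.029] [0.555 0.051 0.048]
2873 ((0.5266388058662415, 0.008857429027557373), (0.10927633941173553, 0.04707670956850052), 81.08580017089844) [ 0.49688865 -0.0487602   0.01248393] [0.55799999 0.06560316 0.04880021]
-0.0 41 [42.3 44.5] [-21.1  24.2]
0.008 168 [36.  38.3] [-21.2  22.9]
0.016 167 [32.2 33.9] [-21.   23.1]
0.024 155 [43.9 45.1] [-20.5  23.6]
0.032 241 [41.  42.8] [-20.6  23.7]
0.04 257 [37.3 39.4] [-20.7  23.8]
0.048 243 [33.8 35.4] [-20.8  23.8]
0.056 115 [30.8 32. ] [-20.9  23.9]
0.064 201 [46.6 47.9] [-21.1  24.2]
0.072 282 [42.7 44.9] [-21.2  24.2]
0.08 267 [37.7 40.1] [-21.   24.3]
0.088 260 [33.3 35.3] [-20.3  24.5]
0.096 226 [29.1 30.9] [-20.3  23.4]
0.104 250 [28.8 30.5] [-20.2  23.9]
```

View pics/w1.png

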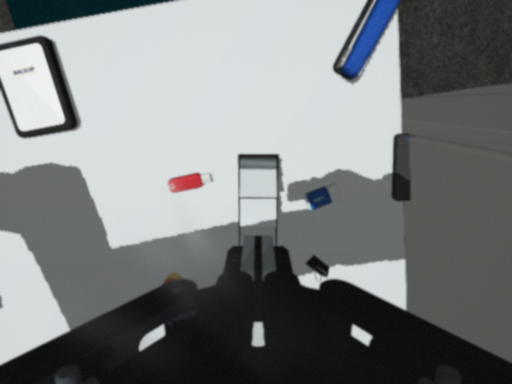

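The wrist picture shows the box upright at (258,195), aligned with the tool and with its hinges at the far (+y) end. The USB stick (190,182) and eraser (319,197) are well clear to either side. Now I'll descend over the +y nose.

>>> move_arm --motion '[{"x": 3, "y": 1, "z": 28, "rx": 0, "ry": 0, "rz": 0}, {"x": 6, "y": 1, "z": 60, "rx": 0, "ry": 0, "rz": 0}, {"x": 7, "y": 1, "z": 92, "rx": 0, "ry": 0, "rz": 0}, {"x": 7, "y": 1, "z": 124, "rx": 0, "ry": 0, "rz": 0}, {"x": 7, "y": 1, "z": 156, "rx": 0, "ry": 0, "rz": 0}, {"x": 7, "y": 1, "z": 184, "rx": 0, "ry": 0, "rz": 0}, {"x": 7, "y": 1, "z": 202, "rx": 0, "ry": 0, "rz": 0}, {"x": 7, "y": 1, "z": 207, "rx": 0, "ry": 0, "rz": 0}]'

```text
t: 3.52
position: [0.5314, 0.06, 0.0347]
tcp_rot: [-2.385, -2.041, 0.007]
force: [0.5, -0.2, -1.0]
gripper_width: -0.002
```

```bash
python3 go.py "[.5358,.0646,.0315]"; python3 - <<'E'
from h import *
s=sense(); c=capture("side"); cv2.imwrite("pics/s2.png",cv2.resize(cv2.cvtColor(c["frame"],cv2.COLOR_RGB2BGR)[130:250,190:350],(800,600),interpolation=cv2.INTER_CUBIC))
E
```

```text
3.5167 [0.53139047 0.05999597 0.03474662] [ 0.54002409 -0.19662442 -0.96189485] -0.0018722686759404025 shift [5.2 3.7 3.2] rot [-0.005  0.002 -0.004]
```

View pics/s2.png

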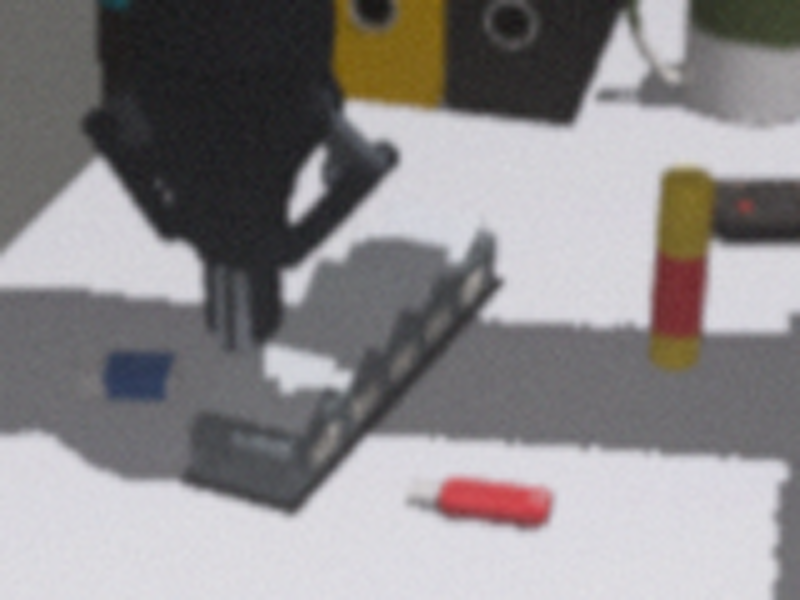

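```bash
python3 go.py "[.5358,.0646,.0315]"; python3 - <<'E'
from h import *
s=sense(); c=capture("side"); W=cloud(c)
p,_=cv2.projectPoints(np.array([s["position"],[.5358,.0646,.0305]]),np.array(c["rvec"]),np.array(c["tvec"]),np.array(c["camera_matrix"]),np.array([c["k1"],0,0,0.]))
print(s["position"],p.reshape(-1,2))
np.set_printoptions(linewidth=200,suppress=True)
for r in range(180,216,4): print(r,[tuple(np.round(W[r,q]*1000).astype(int)) if W[r,q,0]==W[r,q,0] else 0 for q in (230,234,238,242,246)])
E
python3 go.py "[.5358,.0646,.0315]"
```

```text
3.5667 [0.53207676 0.06027519 0.03561058] [ 0.20059341  0.02684727 -0.74704995] 0.00037071692841638695 shift [4.9 3.  4.1] rot [-0.004  0.001 -0.004]
[0.53207676 0.06027519 0.03561058] [[239.20137932 213.54777035]
 [236.79493047 216.49868662]]
180 [(np.int64(544), np.int64(72), np.int64(116)), (np.int64(537), np.int64(70), np.int64(116)), (np.int64(528), np.int64(72), np.int64(118)), (np.int64(521), np.int64(69), np.int64(118)), (np.int64(510), np.int64(76), np.int64(123))]
184 [(np.int64(548), np.int64(64), np.int64(103)), (np.int64(537), np.int64(70), np.int64(107)), (np.int64(528), np.int64(71), np.int64(109)), (np.int64(521), np.int64(69), np.int64(109)), (np.int64(584), np.int64(-127), np.int64(-1))]
188 [(np.int64(548), np.int64(63), np.int64(93)), (np.int64(537), np.int64(71), np.int64(99)), (np.int64(529), np.int64(71), np.int64(100)), (np.int64(521), np.int64(69), np.int64(100)), (np.int64(576), np.int64(-104), np.int64(1))]
192 [(np.int64(606), np.int64(-75), np.int64(0)), (np.int64(538), np.int64(69), np.int64(89)), (np.int64(530), np.int64(69), np.int64(90)), (np.int64(52
[... 677 characters left out ...]
), (np.int64(538), np.int64(28), np.int64(39)), (np.int64(528), np.int64(30), np.int64(42))]
208 [(np.int64(580), np.int64(-7), np.int64(1)), (np.int64(549), np.int64(44), np.int64(36)), (np.int64(542), np.int64(41), np.int64(36)), (np.int64(534), np.int64(38), np.int64(35)), (np.int64(525), np.int64(39), np.int64(38))]
212 [(np.int64(555), np.int64(53), np.int64(31)), (np.int64(548), np.int64(48), np.int64(29)), (np.int64(541), np.int64(44), np.int64(28)), (np.int64(531), np.int64(47), np.int64(31)), (np.int64(523), np.int64(46), np.int64(33))]
3.6167 [0.53327951 0.06061098 0.03741145] [-0.16872227 -0.69497326  0.03977496] -0.002549929078268192 shift [4.3 1.9 5.9] rot [-0.002  0.001 -0.004]
```

```bash
python3 - <<'E'
from h import *
for k in range(2):
  for n in("side","scene"):
    s=sense(); c=capture(n); W=cloud(c)
    m=(np.hypot(W[...,0]-.534,W[...,1]-.062)<.03)&(W[...,2]>.052)&(W[...,2]<.12)
    q=W[m]; print(n,s["t"],s["position"],m.sum(),q.min(0) if len(q) else 0, np.percentile(q,[3,50,97],axis=0).round(3).tolist())
cv2.imwrite("pics/sc3.png",cv2.resize(cv2.cvtColor(c["frame"],cv2.COLOR_RGB2BGR)[130:250,190:350],(800,600),interpolation=cv2.INTER_CUBIC))
s=sense(); c=capture("wrist"); W=cloud(c,s); Z=c["range_z"]
print(s["position"]); M=np.array(c["mount"]); P=(W-s["position"])@R.from_rotvec(s["tcp_rot"]).as_matrix()
m=(np.abs(P[...,0])<.025)&(np.abs(P[...,1])<.03)&(P[...,2]<.002)&(P[...,2]>-.06); print(m.sum(), np.percentile(P[m],[0,50,99,100],axis=0).round(4)); print(M)
E
```

```text
side 3.6167 [0.53327951 0.06061098 0.03741145] 290 [0.50867652 0.05309719 0.07319151] [[0.52, 0.057, 0.077], [0.531, 0.069, 0.099], [0.549, 0.074, 0.119]]
scene 3.6667 [0.53442213 0.06095626 0.03867654] 197 [0.51896654 0.04625678 0.0780171 ] [[0.52, 0.047, 0.081], [0.528, 0.052, 0.1], [0.547, 0.068, 0.119]]
side 3.7167 [0.53516933 0.06124643 0.03937014] 272 [0.52148115 0.05409717 0.07581525] [[0.522, 0.057, 0.078], [0.533, 0.07, 0.099], [0.549, 0.074, 0.119]]
scene 3.7667 [0.53557316 0.06151784 0.03967447] 183 [0.51734442 0.04654448 0.07783776] [[0.521, 0.048, 0.082], [0.529, 0.053, 0.101], [0.548, 0.066, 0.119]]
[0.53567489 0.06165572 0.03965419]
1085 [[-0.0249 -0.023  -0.06  ]
 [ 0.0097  0.0007 -0.0519]
 [ 0.0108  0.0143  0.0007]
 [ 0.0112  0.0224  0.002 ]]
[[ 4.53671112e-04 -9.62251731e-01 -2.72160616e-01  6.83245782e-02]
 [ 9.99999738e-01  2.83210450e-04  6.65604195e-04  9.23245099e-04]
 [-5.63400058e-04 -2.72160847e-01  9.62251608e-01 -1.78900790e-01]
 [ 0.00000000e+00  0.00000000e+00  0.00000000e+00  1.00000000e+00]]
```

View pics/sc3.png

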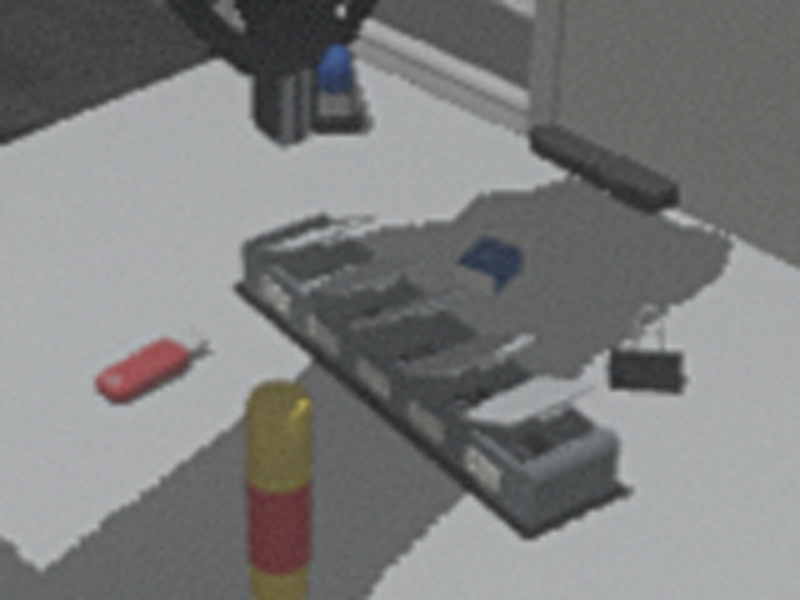

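```bash
python3 - <<'E'
from h import *
for n in ("wrist",):
    s=sense(); c=capture(n); W=cloud(c,s); print(s["t"],s["position"],s["tcp_rot"],s["joint_positions"],s["joint_velocities"],s["force"])
    P=(W-s["position"])@R.from_rotvec(s["tcp_rot"]).as_matrix()
    for r in range(190,300,8): print(r,[np.round(P[r,q]*1000).tolist() for q in (235,248,256,264,280)])
    l=W.reshape(-1,3); desk=l[(l[:,2]<.06)&(l[:,2]>-.06)&(l[:,1]<.3)]; h,e=np.histogram(desk[:,2],bins=24,range=(-.06,.06)); print(h,e.round(3))
    cv2.imwrite("pics/w4.png",cv2.cvtColor(c["frame"],cv2.COLOR_RGB2BGR))
E
```

```text
3.8667 [0.5356257  0.06178625 0.03946648] [2.38373964 2.04372792 0.00378812] [ 1.14871656e-01  1.95102705e-01 -3.01657393e-01  1.07109651e+00
 -4.19558317e-05  1.83895901e+00] [ 0.00373548  0.0041099  -0.00518095 -0.00418959  0.0004628   0.00234649] [ 0.27861218 -0.08897079 -0.73670338]
190 [[11.0, -15.0, 40.0], [11.0, -6.0, 40.0], [11.0, -0.0, 40.0], [11.0, 6.0, 40.0], [11.0, 17.0, 39.0]]
198 [[5.0, -15.0, 40.0], [5.0, -6.0, 40.0], [5.0, -0.0, 40.0], [5.0, 6.0, 40.0], [5.0, 17.0, 40.0]]
206 [[1.0, -15.0, 36.0], [0.0, -6.0, 37.0], [1.0, -0.0, 36.0], [1.0, 5.0, 35.0], [1.0, 17.0, 36.0]]
214 [[0.0, -14.0, 19.0], [0.0, -5.0, 20.0], [0.0, -0.0, 19.0], [0.0, 5.0, 19.0], [1.0, 16.0, 18.0]]
222 [[-2.0, -13.0, 10.0], [-2.0, -5.0, 11.0], [-2.0, -0.0, 11.0], [-2.0, 5.0, 10.0], [-2.0, 15.0, 11.0]]
230 [[-7.0, -13.0, 11.0], [-7.0, -5.0, 9.0], [-8.0, -0.0, 11.0], [-7.0, 5.0, 10.0], [-7.0, 15.0, 10.0]]
238 [[-12.0, -13.0, 9.0], [10.0, -3.0, -43.0], [10.0, 0.0, -43.0], [10.0, 4.0, -43.0], [-12.0, 15.0, 9.0]]
246 [[6.0, -9.0, -44.0], [10.0, -3.0, -51.0], [10.0, 0.0, -51.0], [10.0, 4.0, -53.0], [6.0,
[... 272 characters left out ...]
.0, 0.0, -74.0], [10.0, 3.0, -73.0], [6.0, 10.0, -66.0]]
278 [[12.0, -7.0, -82.0], [12.0, -2.0, -81.0], [7.0, 0.0, -73.0], [11.0, 3.0, -80.0], [13.0, 9.0, -83.0]]
286 [[11.0, -7.0, -85.0], [11.0, -2.0, -85.0], [4.0, 0.0, -74.0], [10.0, 3.0, -84.0], [11.0, 8.0, -86.0]]
294 [[11.0, -6.0, -90.0], [11.0, -2.0, -90.0], [-0.0, 0.0, -73.0], [7.0, 3.0, -84.0], [11.0, 8.0, -90.0]]
[    0     0     0     0     0     0     0     0     0     0     0 97377
 47266  3346  2056   280   267  1267  1071   623  1455   651     0     0] [-0.06  -0.055 -0.05  -0.045 -0.04  -0.035 -0.03  -0.025 -0.02  -0.015
 -0.01  -0.005  0.     0.005  0.01   0.015  0.02   0.025  0.03   0.035
  0.04   0.045  0.05   0.055  0.06 ]
```

View pics/w4.png

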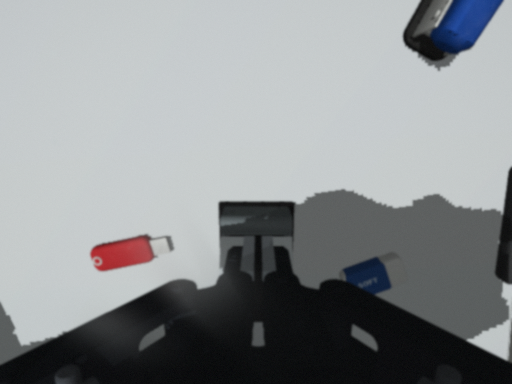

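All three cameras show the visible fingers ending about 40 mm short of the reported TCP, although the desk and box heights come out right in the same pose. I'll settle this by touch, lowering slowly onto the nose and watching the force.

>>> move_arm --motion '[{"x": 2, "y": 0, "z": 1, "rx": 0, "ry": 0, "rz": 0}, {"x": 3, "y": 0, "z": 2, "rx": 0, "ry": 0, "rz": 0}, {"x": 3, "y": 0, "z": 3, "rx": 0, "ry": 0, "rz": 0}, {"x": 3, "y": 0, "z": 4, "rx": 0, "ry": 0, "rz": 0}, {"x": 3, "y": 0, "z": 5, "rx": 0, "ry": 0, "rz": 0}, {"x": 3, "y": 0, "z": 6, "rx": 0, "ry": 0, "rz": 0}, {"x": 3, "y": 0, "z": 6, "rx": 0, "ry": 0, "rz": 0}, {"x": 3, "y": 0, "z": 6, "rx": 0, "ry": 0, "rz": 0}]'

```text
t: 4.58
position: [0.5348, 0.0648, 0.0316]
tcp_rot: [-2.385, -2.045, 0.0]
force: [0.5, -0.5, 0.2]
gripper_width: -0.002
```

```bash
python3 go.py "[.5358,.0646,.0305]"
```

```text
4.5833 [0.53481944 0.06478562 0.03157041] [ 0.50304297 -0.47319854  0.2126418 ] -0.0015147238247532602 shift [-0.   1.   1.1] rot [-0.     0.    -0.002]
```

>>> move_arm --motion '[{"x": 0, "y": 1, "z": 0.5, "rx": 0, "ry": 0, "rz": 0}, {"x": 0, "y": 1, "z": 1, "rx": 0, "ry": 0, "rz": 0}, {"x": 0, "y": 1, "z": 1.5, "rx": 0, "ry": 0, "rz": 0}, {"x": 0, "y": 1, "z": 2, "rx": 0, "ry": 0, "rz": 0}, {"x": 0, "y": 1, "z": 2.5, "rx": 0, "ry": 0, "rz": 0}, {"x": 0, "y": 1, "z": 2.5, "rx": 0, "ry": 0, "rz": 0}, {"x": 0, "y": 1, "z": 2.5, "rx": 0, "ry": 0, "rz": 0}, {"x": 0, "y": 1, "z": 2.5, "rx": 0, "ry": 0, "rz": 0}]'

```text
t: 5.25
position: [0.5359, 0.0647, 0.0292]
tcp_rot: [2.385, 2.045, 0.0]
force: [0.5, -0.5, 0.1]
gripper_width: 0.002
```

```bash
python3 go.py "[.5358,.0646,.0305]"; python3 - <<'E'
from h import *
for n in("side","scene"):
    s=sense(); c=capture(n); W=cloud(c)
    m=(np.hypot(W[...,0]-.534,W[...,1]-.064)<.03)&(W[...,2]>.04)&(W[...,2]<.12)
    q=W[m]; print(n,s["position"],m.sum(), np.percentile(q,[0,3,50,97],axis=0).round(3).tolist())
E
```

```text
5.25 [0.5359146  0.06467898 0.02921789] [ 0.45348536 -0.49634086  0.06442538] 0.0016632054808968302 shift [-0.1 -0.1 -1.3] rot [ 0.    -0.    -0.002]
side [0.5359146  0.06467898 0.02921789] 405 [[0.509, 0.035, 0.04], [0.515, 0.059, 0.07], [0.533, 0.074, 0.098], [0.559, 0.08, 0.119]]
scene [0.53587605 0.06468477 0.02921463] 270 [[0.505, 0.037, 0.04], [0.509, 0.049, 0.071], [0.53, 0.055, 0.099], [0.555, 0.071, 0.119]]
```

There was no contact at a reported 29 mm, and the cameras put the real tips near 69 mm. So the fingers are about 39 mm shorter than the TCP says. I'll keep lowering in stages.

>>> move_arm --motion '[{"x": 0, "y": 0, "z": 4, "rx": 0, "ry": 0, "rz": 0}, {"x": 0, "y": 0, "z": 9, "rx": 0, "ry": 0, "rz": 0}, {"x": 0, "y": 0, "z": 15, "rx": 0, "ry": 0, "rz": 0}, {"x": 0, "y": 0, "z": 20, "rx": 0, "ry": 0, "rz": 0}, {"x": 0, "y": 0, "z": 24, "rx": 0, "ry": 0, "rz": 0}, {"x": 0, "y": 0, "z": 26, "rx": 0, "ry": 0, "rz": 0}, {"x": 0, "y": 0, "z": 27, "rx": 0, "ry": 0, "rz": 0}, {"x": 0, "y": 0, "z": 27, "rx": 0, "ry": 0, "rz": 0}]'

```text
t: 6.02
position: [0.5357, 0.0647, 0.0019]
tcp_rot: [-2.384, -2.045, 0.001]
force: [-0.5, -0.4, 0.0]
gripper_width: 0.001
```

```bash
python3 go.py "[.5358,.0646,.0305]"; python3 - <<'E'
from h import *
for n in("side","scene"):
    s=sense(); c=capture(n); W=cloud(c)
    m=(np.hypot(W[...,0]-.534,W[...,1]-.064)<.03)&(W[...,2]>.035)&(W[...,2]<.12)
    q=W[m]; print(n,s["position"],m.sum(), np.percentile(q,[0,3,50,97],axis=0).round(3).tolist())
    cv2.imwrite("pics/%s5.png"%n,cv2.resize(cv2.cvtColor(c["frame"],cv2.COLOR_RGB2BGR)[150:240,200:320],(800,600),interpolation=cv2.INTER_CUBIC))
E
```

```text
6.0167 [0.53573969 0.06466968 0.00188285] [-0.46739576 -0.39791243  0.00118618] 0.000594503832568398 shift [ -0.1   0.1 -28.6] rot [-0.     0.    -0.002]
side [0.53573969 0.06466968 0.00188285] 664 [[0.509, 0.035, 0.035], [0.513, 0.043, 0.039], [0.533, 0.074, 0.088], [0.559, 0.082, 0.118]]
scene [0.53591343 0.06469172 0.00218791] 453 [[0.505, 0.036, 0.035], [0.509, 0.046, 0.043], [0.529, 0.054, 0.09], [0.556, 0.074, 0.118]]
```

View pics/side5.png

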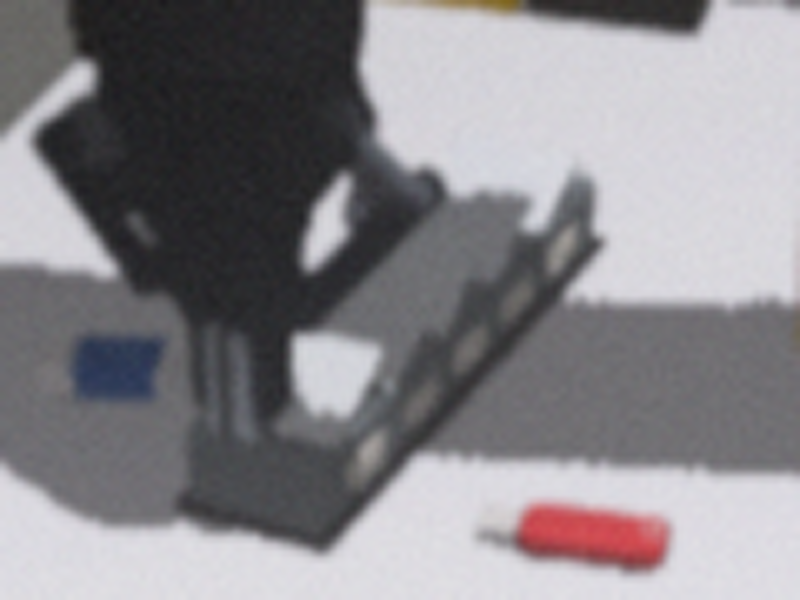

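The side view now shows the real tips just above the +y nose, at about (240,430) in the crop. I'll check sideways centring at the tips.

```bash
python3 - <<'E'
from h import *
d=np.array([.15,.9887]); e=np.array([.9887,-.15])
for n in("side","scene","wrist"):
    s=sense(); c=capture(n); W=cloud(c,s).reshape(-1,3); W=W[~np.isnan(W[:,0])]
    t=(W[:,:2]-[.5196,-.0422])@d; l=(W[:,:2]-[.5196,-.0422])@e
    q=(t>.088)&(t<.13)&(np.abs(l)<.035)
    for a in range(34,76,4):
        m=q&(W[:,2]>a/1e3)&(W[:,2]<=a/1e3+.004)
        if m.sum(): print(n,a,m.sum(),"l",np.round(np.percentile(l[m],[2,98])*1e3,1),"t",np.round(np.percentile(t[m],[2,98])*1e3,1))
    m=(t>.09)&(t<.115)&(np.abs(l)<.05)&(W[:,2]>.02)&(W[:,2]<.032); print(n,"nose l",np.round(np.percentile(l[m],[2,98])*1e3,1),m.sum())
print((s["position"][:2]-[.5196,-.0422])@e)
E
```

```text
side 34 4 l [-17.2  -4.1] t [88.6 91. ]
side 38 5 l [-5.1  4.8] t [111.8 119.1]
side 42 13 l [-8.6 13.2] t [111.9 119.4]
side 46 24 l [-11.4  12.3] t [102.5 120.1]
side 50 27 l [-12.1  13.1] t [102.6 120.3]
side 54 28 l [-11.8  12.8] t [103.8 119.7]
side 58 26 l [-12.9  15.5] t [103.  119.4]
side 62 28 l [-12.   14.8] t [103.2 120.3]
side 66 31 l [-13.4  14.4] t [102.7 120. ]
side 70 22 l [-11.5  15.2] t [106.  119.6]
side 74 22 l [-12.8  10.6] t [108.8 120.2]
side nose l [-22.9  22.4] 152
scene 34 4 l [-15.4  15.9] t [88.9 90.5]
scene 38 3 l [-5.3 -2.5] t [ 99.  107.1]
scene 42 6 l [-5.3  4.3] t [ 96.6 102.7]
scene 46 16 l [-11.5  12.3] t [ 94.7 109.5]
scene 50 17 l [-13.1  13.2] t [ 95.8 113. ]
scene 54 21 l [-12.8  10.7] t [ 96.4 112.1]
scene 58 19 l [-13.   13.5] t [ 95.3 112.3]
scene 62 18 l [-13.4  12. ] t [ 96.2 112.5]
scene 66 16 l [-13.6  10.7] t [ 96.  111.5]
scene 70 21 l [-13.5  13. ] t [ 95.5 112.7]
scene 74 17 l [-13.    7.7] t [ 96.3 106.7]
scene nose l [-24.4  18.5] 62
wrist 34 1 l [-21.9 -21.9] t [88.3 88.3]
wrist 42 89 l [-8.7 11.7] t [113.9 118.7]
wrist 46 201 l [-11.1  13.4] t [113.9 118.9]
wrist 50 229 l [-11.7  14.3] t [113.7 118.8]
wrist 54 241 l [-11.9  14.4] t [113.8 118.9]
wrist 58 267 l [-11.8  14.2] t [113.9 118.8]
wrist 62 296 l [-11.6  14.1] t [113.8 118.8]
wrist 66 294 l [-12.   14.5] t [114.  118.9]
wrist 70 173 l [-5.   7.5] t [117.8 119. ]
wrist 74 607 l [-4.8  6.6] t [ 97.2 118.9]
wrist nose l [-22.6  22.6] 937
0.00031770734676322883
```

>>> move_arm --motion '[{"x": 0, "y": 0, "z": 2, "rx": 0, "ry": 0, "rz": 0}, {"x": 0, "y": 0, "z": 4, "rx": 0, "ry": 0, "rz": 0}, {"x": 0, "y": 0, "z": 5.5, "rx": 0, "ry": 0, "rz": 0}, {"x": 0, "y": 0, "z": 6.5, "rx": 0, "ry": 0, "rz": 0}, {"x": 0, "y": 0, "z": 7, "rx": 0, "ry": 0, "rz": 0}, {"x": 0, "y": 0, "z": 7.5, "rx": 0, "ry": 0, "rz": 0}, {"x": 0, "y": 0, "z": 8, "rx": 0, "ry": 0, "rz": 0}, {"x": 0, "y": 0, "z": 8, "rx": 0, "ry": 0, "rz": 0}]'

```text
t: 6.93
position: [0.5358, 0.0647, -0.0059]
tcp_rot: [-2.385, -2.045, 0.0]
force: [-0.4, 0.1, -0.1]
gripper_width: -0.001
```

```bash
python3 go.py "[.5358,.0646,.0305]"
```

```text
6.9333 [ 0.53583793  0.06467358 -0.00590584] [-0.36904108  0.12685065 -0.14041458] -0.0007591636318885568 shift [ -0.1  -0.  -36.4] rot [-0.     0.    -0.002]
```

No contact yet, so I'll lower another 2 mm.

>>> move_arm --motion '[{"x": 0, "y": 0, "z": 0.3, "rx": 0, "ry": 0, "rz": 0}, {"x": 0, "y": 0, "z": 0.6, "rx": 0, "ry": 0, "rz": 0}, {"x": 0, "y": 0, "z": 0.9, "rx": 0, "ry": 0, "rz": 0}, {"x": 0, "y": 0, "z": 1.2, "rx": 0, "ry": 0, "rz": 0}, {"x": 0, "y": 0, "z": 1.5, "rx": 0, "ry": 0, "rz": 0}, {"x": 0, "y": 0, "z": 1.8, "rx": 0, "ry": 0, "rz": 0}, {"x": 0, "y": 0, "z": 2, "rx": 0, "ry": 0, "rz": 0}, {"x": 0, "y": 0, "z": 2, "rx": 0, "ry": 0, "rz": 0}]'

```text
t: 7.6
position: [0.5362, 0.0647, -0.0063]
tcp_rot: [2.384, 2.045, 0.002]
force: [-4.3, -0.6, 11.9]
gripper_width: -0.0
```

Contact came at a reported z of about -6.2 mm, with 12 N. I'll ease off to about 5 N and start the stroke along tool -x, which is the box's -y direction.

>>> move_arm --motion '[{"x": 0, "y": 0, "z": -0.6, "rx": 0, "ry": 0, "rz": 0}, {"x": -1, "y": 0, "z": -1.1, "rx": 0, "ry": 0, "rz": 0}, {"x": -4, "y": 0, "z": -1.1, "rx": 0, "ry": 0, "rz": 0}, {"x": -8, "y": 0, "z": -1.1, "rx": 0, "ry": 0, "rz": 0}, {"x": -13, "y": 0, "z": -1.1, "rx": 0, "ry": 0, "rz": 0}, {"x": -18, "y": 0, "z": -1.1, "rx": 0, "ry": 0, "rz": 0}, {"x": -23, "y": 0, "z": -1.1, "rx": 0, "ry": 0, "rz": 0}, {"x": -28, "y": 0, "z": -1.1, "rx": 0, "ry": 0, "rz": 0}]'

```text
t: 8.27
position: [0.5325, 0.0373, -0.0061]
tcp_rot: [2.384, 2.046, 0.004]
force: [0.5, 4.9, 5.6]
gripper_width: -0.0
```

>>> move_arm --motion '[{"x": -5, "y": 0, "z": -0.1, "rx": 0, "ry": 0, "rz": 0}, {"x": -10, "y": 0, "z": -0.2, "rx": 0, "ry": 0, "rz": 0}, {"x": -15, "y": 0, "z": -0.2, "rx": 0, "ry": 0, "rz": 0}, {"x": -20, "y": 0, "z": -0.2, "rx": 0, "ry": 0, "rz": 0}, {"x": -25, "y": 0, "z": -0.2, "rx": 0, "ry": 0, "rz": 0}, {"x": -30, "y": 0, "z": -0.2, "rx": 0, "ry": 0, "rz": 0}, {"x": -35, "y": 0, "z": -0.2, "rx": 0, "ry": 0, "rz": 0}, {"x": -40, "y": 0, "z": -0.2, "rx": 0, "ry": 0, "rz": 0}]'

```text
t: 8.93
position: [0.526, -0.0025, -0.0061]
tcp_rot: [-2.384, -2.045, -0.002]
force: [0.3, 4.1, 6.4]
gripper_width: -0.003
```

```bash
python3 go.py "[.5058,-.1331,-.006]"; python3 - <<'E'
from h import *
s=sense(); c=capture("wrist"); W=cloud(c,s).reshape(-1,3); W=W[~np.isnan(W[:,0])]
d=np.array([.15,.9887]); e=np.array([.9887,-.15])
t=(W[:,:2]-[.5196,-.0422])@d; l=(W[:,:2]-[.5196,-.0422])@e
for k in range(40,116,5):
    m=(np.abs(t-k/1e3)<.0025)&(np.abs(l)<.018)&(W[:,2]>.01)
    if m.sum(): print(k,m.sum(),np.round(np.median(W[m][:,2])*1e3,1))
m=(W[:,2]>.02)&(W[:,2]<.033)&(np.abs(l)<.04)&(t>.06)&(t<.12); print(np.round(np.percentile(l[m],[1,99])*1e3,1),np.round(np.percentile(t[m],99)*1e3,1))
E
```

```text
8.9333 [ 0.52598965 -0.00252799 -0.00611308] [0.30297145 4.14445344 6.37759006] -0.0025484844923805983 shift [-1.321e+02 -1.000e-01 -3.000e-01] rot [ 0.001 -0.001 -0.002]
40 380 68.1
45 1667 52.1
50 6259 82.2
55 8287 109.6
60 2114 123.0
65 791 30.2
70 808 30.1
75 831 30.2
80 873 30.1
85 872 30.1
90 897 30.2
95 699 28.4
100 920 29.9
105 735 28.2
[-22.5  22.4] 105.9
```

Lid 1 is flat, with its top at 30.1–30.2 mm along its whole length, and the box hasn't shifted. Continuing.

>>> move_arm --motion '[{"x": -5, "y": 0, "z": 0, "rx": 0, "ry": 0, "rz": 0}, {"x": -10, "y": 0, "z": 0, "rx": 0, "ry": 0, "rz": 0}, {"x": -15, "y": 0, "z": 0, "rx": 0, "ry": 0, "rz": 0}, {"x": -20, "y": 0, "z": 0, "rx": 0, "ry": 0, "rz": 0}, {"x": -25, "y": 0, "z": 0, "rx": 0, "ry": 0, "rz": 0}, {"x": -30, "y": 0, "z": 0, "rx": 0, "ry": 0, "rz": 0}, {"x": -35, "y": 0, "z": 0, "rx": 0, "ry": 0, "rz": 0}, {"x": -40, "y": 0, "z": 0, "rx": 0, "ry": 0, "rz": 0}]'

```text
t: 9.65
position: [0.5198, -0.042, -0.0061]
tcp_rot: [-2.384, -2.045, -0.002]
force: [1.1, 4.6, 7.1]
gripper_width: 0.005
```

>>> move_arm --motion '[{"x": -5, "y": 0, "z": -0.1, "rx": 0, "ry": 0, "rz": 0}, {"x": -10, "y": 0, "z": -0.2, "rx": 0, "ry": 0, "rz": 0}, {"x": -15, "y": 0, "z": -0.2, "rx": 0, "ry": 0, "rz": 0}, {"x": -20, "y": 0, "z": -0.2, "rx": 0, "ry": 0, "rz": 0}, {"x": -25, "y": 0, "z": -0.2, "rx": 0, "ry": 0, "rz": 0}, {"x": -30, "y": 0, "z": -0.2, "rx": 0, "ry": 0, "rz": 0}, {"x": -35, "y": 0, "z": -0.2, "rx": 0, "ry": 0, "rz": 0}, {"x": -40, "y": 0, "z": -0.2, "rx": 0, "ry": 0, "rz": 0}]'

```text
t: 10.32
position: [0.5134, -0.0817, -0.0061]
tcp_rot: [-2.384, -2.045, -0.001]
force: [1.4, 4.3, 5.4]
gripper_width: -0.001
```

>>> move_arm --motion '[{"x": -5, "y": 0, "z": 0, "rx": 0, "ry": 0, "rz": 0}, {"x": -10, "y": 0, "z": 0, "rx": 0, "ry": 0, "rz": 0}, {"x": -15, "y": 0, "z": 0, "rx": 0, "ry": 0, "rz": 0}, {"x": -20, "y": 0, "z": 0, "rx": 0, "ry": 0, "rz": 0}, {"x": -25, "y": 0, "z": 0, "rx": 0, "ry": 0, "rz": 0}, {"x": -30, "y": 0, "z": 0, "rx": 0, "ry": 0, "rz": 0}, {"x": -35, "y": 0, "z": 0, "rx": 0, "ry": 0, "rz": 0}, {"x": -40, "y": 0, "z": 0, "rx": 0, "ry": 0, "rz": 0}]'

```text
t: 10.98
position: [0.5072, -0.1212, -0.0062]
tcp_rot: [-2.384, -2.045, -0.001]
force: [0.4, 4.4, 5.8]
gripper_width: 0.002
```

>>> move_arm --motion '[{"x": -5, "y": 0, "z": 0, "rx": 0, "ry": 0, "rz": 0}, {"x": -10, "y": 0, "z": 0, "rx": 0, "ry": 0, "rz": 0}, {"x": -14, "y": 0, "z": 0, "rx": 0, "ry": 0, "rz": 0}, {"x": -18, "y": 0, "z": 0, "rx": 0, "ry": 0, "rz": 0}, {"x": -21, "y": 0, "z": 0, "rx": 0, "ry": 0, "rz": 0}, {"x": -22, "y": 0, "z": 0, "rx": 0, "ry": 0, "rz": 0}, {"x": -22, "y": 0, "z": 0, "rx": 0, "ry": 0, "rz": 0}, {"x": -22, "y": 0, "z": 0, "rx": 0, "ry": 0, "rz": 0}]'

```text
t: 11.65
position: [0.5037, -0.1431, -0.0062]
tcp_rot: [-2.385, -2.045, -0.0]
force: [0.6, 3.4, 6.1]
gripper_width: 0.006
```

```bash
cat > chk.py <<'E'
from h import *
import sys
d=np.array([.15,.9887]); e=np.array([.9887,-.15])
for n in sys.argv[1:]:
    s=sense(); c=capture(n); W=cloud(c,s).reshape(-1,3); W=W[~np.isnan(W[:,0])]
    t=(W[:,:2]-[.5196,-.0422])@d; l=(W[:,:2]-[.5196,-.0422])@e; o=[]
    for k in range(-105,110,5):
        m=(np.abs(t-k/1e3)<.0025)&(np.abs(l)<.016)&(W[:,2]>.01)
        if m.sum(): o.append((k,float(np.round(np.median(W[m][:,2])*1e3,1))))
    print(n,s["t"],s["position"],s["force"],o)
    m=(W[:,2]>.015)&(W[:,2]<.034)&(np.abs(l)<.04)&(np.abs(t)<.13); print("extent",np.round(np.percentile(l[m],[1,99])*1e3,1),np.round(np.percentile(t[m],[.5,99.5])*1e3,1))
    cv2.imwrite("pics/fin_%s.png"%n,cv2.cvtColor(c["frame"],cv2.COLOR_RGB2BGR))
E
python3 chk.py wrist side
```

```text
wrist 11.65 [ 0.5037348  -0.14308971 -0.00617597] [0.58484489 3.42290708 6.06792517] [(-105, 76.3), (-100, 67.3), (-95, 57.4), (-90, 81.4), (-85, 111.1), (-80, 30.1), (-75, 30.1), (-70, 30.1), (-65, 30.1), (-60, 29.7), (-55, 30.1), (-50, 30.2), (-45, 30.1), (-40, 30.2), (-35, 30.1), (-30, 30.2), (-25, 30.1), (-20, 29.7), (-15, 30.1), (-10, 30.2), (-5, 30.2), (0, 30.2), (5, 30.1)]
extent [-23.   21.9] [-104.1    6.8]
side 11.7 [ 0.50370924 -0.14309396 -0.00618928] [0.33763363 2.66360635 6.09132793] [(-105, 64.9), (-100, 58.0), (-95, 58.7), (-90, 91.5), (-85, 112.9), (-80, 127.5), (-75, 286.7), (-70, 300.0), (-65, 280.0), (-60, 328.1), (-55, 31.2), (-50, 30.3), (-45, 30.1), (-40, 30.0), (-35, 30.0), (-30, 30.2), (-25, 30.5), (-20, 30.5), (-15, 30.0), (-10, 30.6), (-5, 30.5), (0, 30.7), (5, 30.1), (10, 30.3), (15, 29.6), (20, 30.2), (25, 30.5), (30, 30.3), (35, 30.4), (40, 29.9), (45, 30.4), (50, 30.1), (55, 30.2), (60, 30.1), (65, 29.9), (70, 29.9), (75, 30.3), (80, 30.7), (85, 30.0), (90, 29.9), (95, 29.5), (100, 29.6), (105, 21.7)]
extent [-24.2  22.4] [-102.4  107.7]
```

All lids read 30 mm flat. Lifting the hand straight up.

>>> move_arm --motion '[{"x": 0, "y": 0, "z": -4, "rx": 0, "ry": 0, "rz": 0}, {"x": 0, "y": 0, "z": -14, "rx": 0, "ry": 0, "rz": 0}, {"x": 0, "y": 0, "z": -36, "rx": 0, "ry": 0, "rz": 0}, {"x": 0, "y": 0, "z": -64, "rx": 0, "ry": 0, "rz": 0}, {"x": 0, "y": 0, "z": -94, "rx": 0, "ry": 0, "rz": 0}, {"x": 0, "y": 0, "z": -124, "rx": 0, "ry": 0, "rz": 0}, {"x": 0, "y": 0, "z": -150, "rx": 0, "ry": 0, "rz": 0}, {"x": 0, "y": 0, "z": -170, "rx": 0, "ry": 0, "rz": 0}]'

```text
t: 12.42
position: [0.5038, -0.1436, 0.1666]
tcp_rot: [2.384, 2.043, -0.0]
force: [0.4, -1.1, -0.3]
gripper_width: -0.001
```

>>> move_arm --motion '[{"x": 0, "y": 0, "z": -8, "rx": 0, "ry": 0, "rz": 0}, {"x": 0, "y": 0, "z": -10, "rx": 0, "ry": 0, "rz": 0}, {"x": 0, "y": 0, "z": -10, "rx": 0, "ry": 0, "rz": 0}, {"x": 0, "y": 0, "z": -10, "rx": 0, "ry": 0, "rz": 0}, {"x": 0, "y": 0, "z": -10, "rx": 0, "ry": 0, "rz": 0}, {"x": 0, "y": 0, "z": -10, "rx": 0, "ry": 0, "rz": 0}, {"x": 0, "y": 0, "z": -10, "rx": 0, "ry": 0, "rz": 0}, {"x": 0, "y": 0, "z": -10, "rx": 0, "ry": 0, "rz": 0}]'

```text
t: 13.08
position: [0.5036, -0.1428, 0.1731]
tcp_rot: [-2.384, -2.045, 0.001]
force: [0.7, -0.6, 0.6]
gripper_width: 0.004
```

```bash
python3 chk.py wrist scene side; python3 - <<'E'
from h import *
for n in("scene","side"):
    c=capture(n); W=cloud(c)
    for o in["eraser","bulldog_clip","usb_stick","glue_stick"]:
        for d in regions_of(o,n)[:1]:
            p=W[d["pixels"]]; p=p[~np.isnan(p[:,0])]
            if len(p): print(n,o,round(d["conf"],2),np.round(d["pixel"]),np.round(np.median(p,0),3))
E
```

```text
wrist 13.0833 [ 0.50363371 -0.14279795  0.1730891 ] [ 0.68810651 -0.63634207  0.59266238] [(-105, 247.4), (-100, 246.9), (-95, 236.9), (-90, 262.9), (-85, 291.3), (-80, 30.5), (-75, 30.1), (-70, 30.1), (-65, 30.2), (-60, 30.0), (-55, 30.1), (-50, 30.0), (-45, 30.2), (-40, 30.3), (-35, 30.2), (-30, 30.0), (-25, 30.1), (-20, 29.6), (-15, 30.1), (-10, 30.1), (-5, 30.1), (0, 30.1), (5, 30.1), (10, 30.1), (15, 30.1), (20, 30.0), (25, 30.4), (30, 30.2), (35, 30.3), (40, 30.2), (45, 30.1), (50, 30.2), (55, 29.8), (60, 29.5)]
extent [-23.1  22. ] [-107.    58.5]
scene 13.1333 [ 0.5037423  -0.1427935   0.17329775] [ 0.26160712 -0.10702306 -0.76420726] [(-105, 31.1), (-100, 231.5), (-95, 229.5), (-90, 32.3), (-85, 31.8), (-80, 31.8), (-75, 32.0), (-70, 31.4), (-65, 31.9), (-60, 31.5), (-55, 31.0), (-50, 32.0), (-45, 31.8), (-40, 31.8), (-35, 32.1), (-30, 31.7), (-25, 32.0), (-20, 31.3), (-15, 32.3), (-10, 32.0), (-5, 31.9), (0, 31.9), (5, 31.5), (10, 31.8), (15, 31.2), (20, 31.4), (25, 31.7), (30, 31.3), (35, 31.8), (40, 31.8), (45, 31.8), (50, 31.7), (55, 31.2), (60, 31.7), (65, 32.1), (70, 3
[... 477 characters left out ...]
0, 30.3), (-5, 30.2), (0, 30.0), (5, 30.1), (10, 30.1), (15, 29.8), (20, 30.2), (25, 30.4), (30, 30.4), (35, 30.4), (40, 30.0), (45, 30.2), (50, 30.2), (55, 29.4), (60, 30.0), (65, 30.2), (70, 30.2), (75, 30.0), (80, 30.2), (85, 30.0), (90, 29.6), (95, 29.8), (100, 29.5), (105, 21.7)]
extent [-24.1  22.4] [-103.4  107.5]
scene eraser 0.57 [181. 288.] [ 0.606 -0.008  0.013]
scene usb_stick 0.58 [201. 217.] [0.433 0.037 0.01 ]
scene glue_stick 0.62 [228. 248.] [ 0.377 -0.108  0.057]
side eraser 0.76 [206. 216.] [0.611 0.003 0.01 ]
side bulldog_clip 0.52 [185. 237.] [ 0.597 -0.101  0.009]
side usb_stick 0.79 [228. 288.] [0.436 0.047 0.008]
side glue_stick 0.67 [183. 326.] [ 0.384 -0.092  0.047]
```

View pics/fin_side.png

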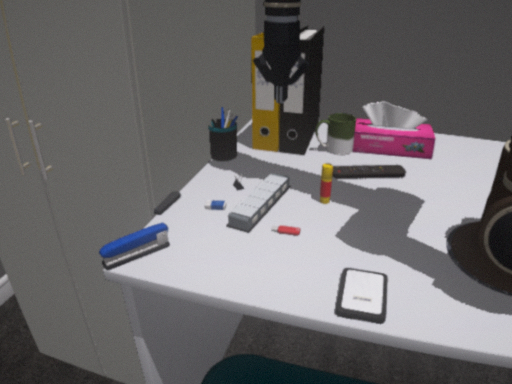

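The side view shows all five lids flat from (235,215) to (287,182), the hand up and clear, and the neighbouring things where they were.

```bash
python3 -c "
from workcell import *
print(sign_off())"
```

```text
the job is handed in; nothing more can be done
None
```

All five lids are shut. I closed the fingers and stroked once along the row, from the box's +y end (where the hinges begin) to the -y end. I then lifted the hand straight up and handed the job in at about 13 s.

- **Stroke:** the readings during the stroke showed a light press of about 5–7 N. The one higher reading was about 12 N, when I touched down on the +y nose to find its height.
- **Lids:** after the hand was up, every lid top read level, at 30–30.5 mm in the wrist and side cameras. The scene camera read about 32 mm, which is within its 2 mm calibration.
- **Box and neighbours:** the box stayed where it was to within about 1 mm. The eraser, USB stick and glue stick were within about 2 mm of their first readings.
- **Bulldog clip:** the network missed it in the last scene picture. The side camera found it beside the box, about where it was first measured.
- **Disagreement:** the real fingertips ended about 37 mm short of the reported TCP. All three cameras showed this and the touch on the nose confirmed it, so I set the height by touch and the reported z was about -6 mm during the stroke.

One early move call was refused for missing keys; it moved nothing.

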